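# Find the tired hold-down spring on the jar-labelling stands

### The job

One of the three spring tongues that hold jars down on the labelling stands has gone soft. Going from the robot's left to its right, press each tongue with the shut fingertips on its mid-span rivet at about 6 N, holding it for a second (never as much as 12 N, which would bend it for good), and see how far it gives. Then take the softest one out of service by putting the black collar over its stand's peg, flat down on the base and let go; never put it on another stand's peg, and leave the jars, bottle and spatula alone.

Things in the scene. Friction and masses are not known exactly. Their poses are not given: they have to be found in the camera images.
- stand_a: one of three look-alike fixed labelling stands: left (+y), middle, right; which name is where varies, heights differ up to 12 mm. Aluminium base 190 mm (its x) by 70 mm; origin at base centre, 12 mm under its top face. x points away from the robot (yaw within 0.15): peg at x -70 mm, spring tongue over the middle, grey root block at x 55 to 85 mm, top 62 mm above origin
- tongue_a: steel spring tongue of stand_a: flat strip 90 mm long, 24 wide, 3 thick, top 53 mm above the stand's origin, its free end towards the robot with a lip 10 mm high. Origin at its root, x as the stand's. Springs down when pressed, in proportion to the force, and returns; bent for good above 12 N. At mid-span under 6 N a sound one gives 3 to 5 mm, a soft one 8 to 12 mm
- mid_a (a point): centre of the top of the dark steel rivet (14 mm wide, standing 4 mm proud) at the mid-span of tongue_a, 45 mm from its root; at rest 57 mm above the stand's origin; goes down with the tongue
- peg_a (a point): centre of the top of the upright steel peg of stand_a: 14 mm thick, 40 mm high above the base's top face
- stand_b: one of three look-alike fixed labelling stands: left (+y), middle, right; which name is where varies, heights differ up to 12 mm. Aluminium base 190 mm (its x) by 70 mm; origin at base centre, 12 mm under its top face. x points away from the robot (yaw within 0.15): peg at x -70 mm, spring tongue over the middle, grey root block at x 55 to 85 mm, top 62 mm above origin
- tongue_b: steel spring tongue of stand_b: flat strip 90 mm long, 24 wide, 3 thick, top 53 mm above the stand's origin, its free end towards the robot with a lip 10 mm high. Origin at its root, x as the stand's. Springs down when pressed, in proportion to the force, and returns; bent for good above 12 N. At mid-span under 6 N a sound one gives 3 to 5 mm, a soft one 8 to 12 mm
- mid_b (a point): centre of the top of the dark steel rivet (14 mm wide, standing 4 mm proud) at the mid-span of tongue_b, 45 mm from its root; at rest 57 mm above the stand's origin; goes down with the tongue
- peg_b (a point): centre of the top of the upright steel peg of stand_b: 14 mm thick, 40 mm high above the base's top face
- stand_c: one of three look-alike fixed labelling stands: left (+y), middle, right; which name is where varies, heights differ up to 12 mm. Aluminium base 190 mm (its x) by 70 mm; origin at base centre, 12 mm under its top face. x points away from the robot (yaw within 0.15): peg at x -70 mm, spring tongue over the middle, grey root block at x 55 to 85 mm, top 62 mm above origin
- tongue_c: steel spring tongue of stand_c: flat strip 90 mm long, 24 wide, 3 thick, top 53 mm above the stand's origin, its free end towards the robot with a lip 10 mm high. Origin at its root, x as the stand's. Springs down when pressed, in proportion to the force, and returns; bent for good above 12 N. At mid-span under 6 N a sound one gives 3 to 5 mm, a soft one 8 to 12 mm
- mid_c (a point): centre of the top of the dark steel rivet (14 mm wide, standing 4 mm proud) at the mid-span of tongue_c, 45 mm from its root; at rest 57 mm above the stand's origin; goes down with the tongue
- peg_c (a point): centre of the top of the upright steel peg of stand_c: 14 mm thick, 40 mm high above the base's top face
- collar: loose black plastic collar (ring), 44 mm outside, 22 mm hole, 24 mm high, 70 g, lying flat on the table between the robot and the stands; origin at the centre of its underside, z up
- jar_1: bystander: small amber glass jar with balm, 48 mm wide, 34 mm high, standing between two stands; leave alone
- jar_2: bystander: the same jar with a black screw lid, 48 mm wide, 40 mm high, between two stands; leave alone
- jar_3: bystander: amber jar, 48 mm wide, 34 mm high, left on the table; leave alone
- jar_4: bystander: amber jar, 48 mm wide, 34 mm high, right on the table; leave alone
- bottle: bystander: amber bottle, 44 mm wide, 100 mm high, right on the table; leave alone
- spatula: bystander: spatula, 220 mm long, 24 mm wide, lying on the left; origin at its middle; leave alone
Things that resemble listed ones, but are neither listed nor needed, are in the scene too. Several things look just like the collar: the one meant starts nearest to the robot's base.

How it is judged:
By the outcome, as a careful person would: the job done as asked, in the order asked, and still so for the second after the job is handed in, with the robot touching nothing.
It also fails if it takes over 64 s, if anything falls off the work surface, if the arm or the gripper's body presses on something with over 40 N, if the wrist force passes 120 N, or if a joint passes its speed limit or range.

### The arm

A 6-joint arm with a two-finger parallel gripper is mounted at the origin on the work surface. World frame = base frame: x ahead of the robot, y to its left, z up, the work surface at z = 0. Lengths are in m, angles in rad, forces in N, time in s.
With the tool pointing down it reaches from about 0.4 to 0.825 m from the base axis. Payload 7 kg.
Tool frame: the origin (TCP) lies at the very end of the fingers, on their centre line; the grasp point (between the pads) lies 19 mm behind it; z points along the fingers, y is the direction in which the jaws open and shut (so a half turn about z gives the same grasp; the last joint's range is limited). The gripper opens to 88 mm and grips with 3 to 60 N. Pads are 19 mm wide; open, the fingers measure 130 mm over their backs; the gripper's body (78 mm by 193 mm) begins 47 mm behind the grasp point.
Start: joints at [-0.937, 0.359, 0.012, 0, -1.224, -0.288], TCP at [0.229, -0.635, 0.227] pointing down, gripper open.
Joint ranges: [-3.07, 3.07], [-1.43, 2.12], [-1.02, 1.25], [-3.03, 1.67], [-3.05, -0], [-3.03, 3.03]. Speed limits (rad/s): [2.39, 2.39, 3.01, 3.14, 3.14, 3.14].

### API

Orientations are given as [roll, pitch, yaw] about the fixed x, y, z axes, in that order (R = Rz(yaw) Ry(pitch) Rx(roll)).
In Python, from rig import bot, vision, finish_job gives the robot as it stands.
- The arm moves only by the shell command python3 -m crank 'ROWS'. ROWS is JSON, a list that holds one entry, the list of rows, each a list of 7 numbers: the shift along the tool's x, y, z in units of 20 mm (1.0 is 20 mm), then the turn, a rotation vector about the tool's x, y, z in units of 0.12 rad (1.0 is 0.12 rad), then the opening, from 0 (shut) to 1 (fully open). In form: [[[tx, ty, tz, ax, ay, az, grip], ...]]. A call has 1 to 10 rows; each row shifts and turns the pose as measured when the row begins, along the tool's axes as they then stand; what a row does not reach is not made up. A row lasts 1/10 s, in which the tool goes at most 50 mm and 8.59 degrees, less where a joint would pass 70% of its speed; a pose out of reach is approached as far as the arm can. A call with a number of a shift or a turn outside -1 to 1 is refused whole. A call with a gripper value outside its range is refused whole. The fingers move at their own pace and stop on an object; the grip force is fixed at half the most. Time passes only in rows, so rows that do not move let the fingers close. It gives the time, the measured TCP pose, the force and the opening at its end, in the units of the state.
- bot.sense(): the state, without advancing time (a new reading comes with each control period).
- vision.snapshot(name): name is "scene" or "top"; returns the picture (480x640x3 uint8, blue, green, red); there is no depth.
- vision.camera_info(name): a dict with "K" (3x3 intrinsics, pixels), "rvec" (rotation vector, rad) and "tvec" (3), from world to camera coordinates, as OpenCV has them. Camera axes: x right, y down, z forward; pixel columns grow to the right and rows downward; lengths in m; the calibration is good to about 2 mm. A picture is of the moment at which its call begins. camera_info takes no time and is no camera call.
- finish_job(): hands the job in, once; it reports no verdict.
The state is a dict: "time_s": time; "q": joint angles; "joint_velocities": joint speeds; "joint_torque": joint torques, N m; "eef_pos": TCP position; "tcp_rot": TCP orientation; "ft_force": force on the tool from outside, world axes, zero at the start; "wrist_torque": the same for the moment, N m; "width": opening from 0.0 (shut) to 1.0 (fully open).
Only numpy, scipy, OpenCV 4.12 (cv2) and the standard library are available. Lean on these libraries where they do the work, as an engineer would, in place of code of your own. Each camera call takes 0.05 s, during which the arm holds its last target. There are 200 camera calls.

## Working session

There is one attempt and no reset: what is moved stays moved. The work goes in short steps, Python scripts to look and compute and a shell command to move; the robot and the scene stay as the last step left them, time stands still between calls to the robot, and variables do not carry over. Pictures are saved under pics/ and viewed, about 8 in all and at most 12, crops included, and the job is handed in when it is done.

```bash
ls; mkdir -p pics
python3 - <<'E'
from rig import bot,vision
import cv2
for n in("scene","top"):
    cv2.imwrite(f"pics/{n}0.png",vision.snapshot(n)); c=vision.camera_info(n); print(n,c)
print(bot.sense())
E
```

```text
pics
scene {'K': array([[497.33248103,   0.        , 326.51460317],
       [  0.        , 497.33248103, 241.53250187],
       [  0.        ,   0.        ,   1.        ]]), 'rvec': array([ 1.79196932,  1.91126333, -0.64760385]), 'tvec': array([ 0.00905769, -0.39941413,  1.51750623])}
top {'K': array([[497.96257877,   0.        , 316.60066885],
       [  0.        , 497.96257877, 242.49751764],
       [  0.        ,   0.        ,   1.        ]]), 'rvec': array([ 2.10002609, -2.12396745,  0.23306513]), 'tvec': array([0.02786544, 0.55168375, 0.98153121])}
{'time_s': 0.1, 'q': array([-9.36908892e-01,  3.59313051e-01,  1.11558173e-02, -2.92738681e-04,
       -1.22414293e+00, -2.88102400e-01]), 'joint_velocities': array([ 0.00134383, -0.00066428,  0.00350194,  0.00105992,  0.0017936 ,
       -0.00221991]), 'joint_torque': array([-3.06886621e-03, -5.84163952e+01,  2.93751329e+01,  7.01552019e+00,
        1.01145194e-02, -5.74487035e-05]), 'eef_pos': array([ 0.2285962 , -0.63463575,  0.225723  ]), 'tcp_rot': array([ 3.14007260e+00, -1.63459196e-04, -2.79590716e+00]), 'ft_force': array([-0.01497448,  0.48369594, -0.36137196]), 'wrist_torque': array([ 0.00635857,  0.00489699, -0.05588811]), 'width': 1.0030288876733215}
```

View pics/scene0.png

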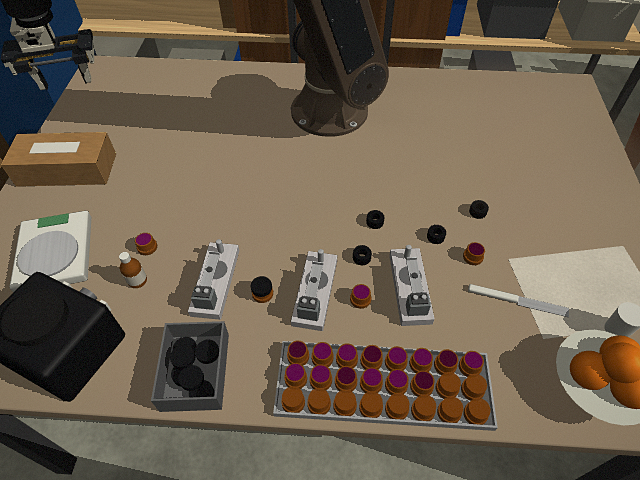

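View pics/top0.png

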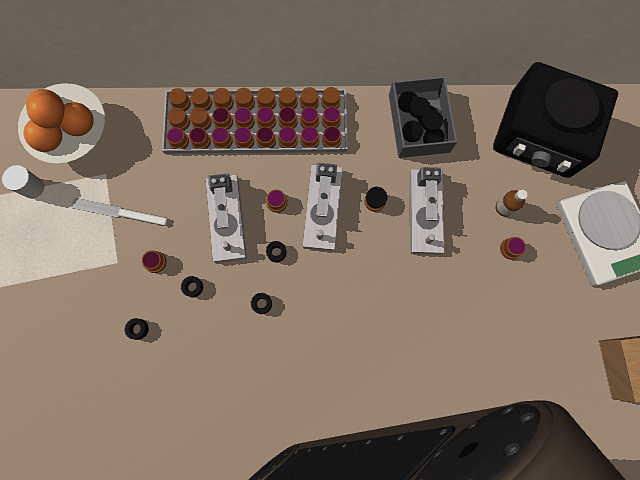

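The top view shows the left, middle and right stands at (226,218), (323,206) and (428,210). Possible collars are at (276,252), (192,287), (261,303) and (136,329); the lidded jar_2 at (376,198) and the black discs in the tray at about (420,115) are not collars. Next I compute their distances to the base and enlarge both views.

```bash
cat > h.py <<'E'
import numpy as np, cv2
from rig import bot,vision
def cam(n):
    c=vision.camera_info(n); R,_=cv2.Rodrigues(c["rvec"]); t=np.array(c["tvec"]).ravel(); return c["K"],R,t
def ray(n,px):
    K,R,t=cam(n); d=R.T@np.linalg.solve(K,[px[0],px[1],1.]); return -R.T@t,d/np.linalg.norm(d)
def onz(n,px,z):
    o,d=ray(n,px); return o+d*(z-o[2])/d[2]
def tri(p1,p2):  # scene px, top px
    o1,d1=ray("scene",p1);o2,d2=ray("top",p2)
    s=np.linalg.lstsq(np.c_[d1,-d2],o2-o1,rcond=None)[0]; a=o1+s[0]*d1;b=o2+s[1]*d2
    return (a+b)/2,np.linalg.norm(a-b)
def proj(n,P):
    K,R,t=cam(n); u=K@(R@np.asarray(P)+t); return u[:2]/u[2]
E
python3 - <<'E'
from h import *
for n in("scene","top"):
    im=cv2.imread(f"pics/{n}0.png"); print(n,"base",proj(n,[0,0,0]))
    m=(im.max(2)<60).astype(np.uint8)
    k,l,s,c=cv2.connectedComponentsWithStats(m)
    for i in range(1,k):
        if 80<s[i,4]<900 and 180<c[i][1]<340:
            x,y,w,h,a=s[i]; ctr=(x+w/2-.5,y+h/2-.5); P=onz(n,ctr,.012); print(n,s[i],np.round(c[i],1),np.round(P,3),"r",round(np.hypot(P[0],P[1]),3))
a=cv2.imread("pics/top0.png")[155:275,195:455]; b=cv2.imread("pics/scene0.png")[230:335,180:440]
cv2.imwrite("pics/z1.png",np.vstack([cv2.resize(x,None,fx=3,fy=3-.5*0,interpolation=cv2.INTER_CUBIC) for x in(a,)]))
cv2.imwrite("pics/z2.png",cv2.resize(b,None,fx=3,fy=3,interpolation=cv2.INTER_CUBIC))
E
```

```text
scene base [329.48308221 110.63246462]
scene [469 200  20  19 278] [478.3 209. ] [0.383 0.401 0.012] r 0.555
scene [366 210  18  19 277] [374.7 219.1] [0.433 0.139 0.012] r 0.455
scene [427 225  19  19 294] [435.9 234.1] [0.472 0.288 0.012] r 0.553
scene [352 245  20  20 301] [361.6 254.8] [0.545 0.109 0.012] r 0.556
scene [250 276  22  21 358] [260.8 286.3] [ 0.647 -0.116  0.012] r 0.658
scene [406 295  24  21 132] [414.6 308.6] [0.674 0.234 0.012] r 0.713
scene [192 299  21  10 158] [202.  303.7] [ 0.7   -0.238  0.012] r 0.74
scene [297 309  20  12 165] [306.8 314.5] [ 0.713 -0.007  0.012] r 0.713
top base [330.73770847 522.38455644]
top [210 175  22  19 113] [224.3 185.5] [0.698 0.235 0.012] r 0.737
top [366 187  22  22 365] [376.1 197.2] [ 0.663 -0.114  0.012] r 0.673
top [266 241  21  22 284] [275.9 251.3] [0.543 0.11  0.012] r 0.554
top [181 276  22  21 316] [191.7 286.3] [0.47  0.29  0.012] r 0.552
top [251 293  21  21 283] [261.1 303.1] [0.432 0.141 0.012] r 0.454
top [125 318  24  22 353] [136.2 328.7] [0.381 0.402 0.012] r 0.554
```

View pics/z1.png

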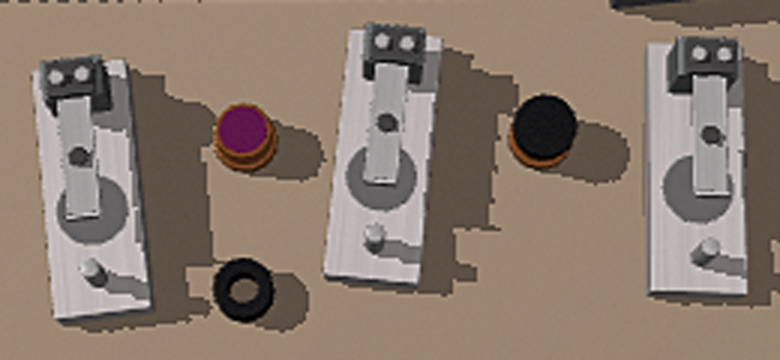

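View pics/z2.png

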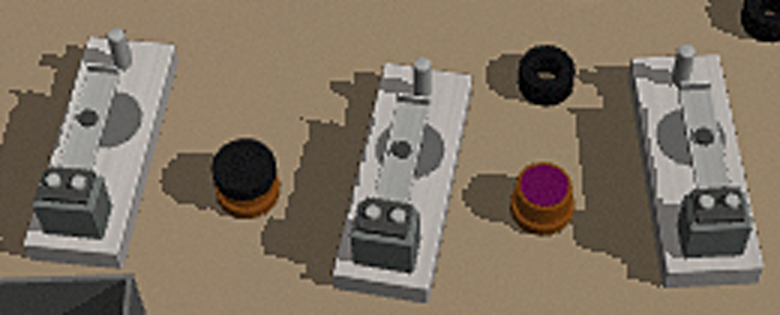

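The collar is the ring at top (261,303), r = 0.454 m; the look-alikes are at r ≈ 0.554. In the crops each stand clearly shows its rivet and peg: rivets at top-zoom (80,157), (387,123), (711,135), and pegs at (90,268), (375,235), (706,250). Now I triangulate the rivets and pegs.

Run:
```python
from h import *
T=cv2.imread("pics/top0.png");S=cv2.imread("pics/scene0.png")
def dark(im,c,r=5):
    x,y=int(round(c[0])),int(round(c[1])); w=im[y-r:y+r+1,x-r:x+r+1].max(2).astype(float)
    k,l,s,ce=cv2.connectedComponentsWithStats((w<105).astype(np.uint8)); 
    i=l[r,r] if l[r,r] else 1+np.argmax(s[1:,4]); return ce[i]+[x-r,y-r], s[i]
zt=lambda p:np.array([195+p[0]/3-1/3,155+p[1]/3-1/3]); zs=lambda p:np.array([180+p[0]/3-1/3,230+p[1]/3-1/3])
rt=[(80,157),(387,123),(711,135)]; rs=[(704,137),(401,150),(88,118)]
pt=[(90,265),(374,231),(708,246)]; ps=[(686,51),(423,64),(116,36)]
for n,a,b,c,d in zip("LMR",rt,rs,pt,ps):
    t,s1=dark(T,zt(a));s,s2=dark(S,zs(b)); P,g=tri(s,t); Q,g2=tri(zs(d),zt(c))
    v=P-Q; print(n,"riv",np.round(P,4),round(g,4),s1[2:],s2[2:],"peg",np.round(Q,4),round(g2,4),"dist",np.round(np.hypot(v[0],v[1]),4),"dz",round(v[2],4),"yaw",round(np.arctan2(v[1],v[0]),3))
P,g=tri((374.5,219),(261,303)); print("collar",P,g)
```

```text
L riv [0.6298 0.2205 0.0617] 0.0019 [ 8  7 46] [ 9  9 42] peg [0.5523 0.2125 0.0617] 0.001 dist 0.0779 dz 0.0 yaw 0.103
M riv [0.6532 0.0036 0.0615] 0.0027 [ 8  6 38] [ 9  8 42] peg [0.5752 0.0152 0.0588] 0.0008 dist 0.0789 dz 0.0027 yaw -0.147
R riv [ 0.6415 -0.2259  0.0615] 0.0012 [ 8  7 40] [ 8  6 32] peg [ 0.5626 -0.2198  0.0568] 0.0029 dist 0.0792 dz 0.0047 yaw -0.077
collar [0.43182946 0.14007835 0.01021064] 0.0024855730783422043
```

Peg to rivet measures 78–79 mm (should be 80) and rivet heights are about 61 mm, so the numbers hold together. I shut the gripper, square the yaw to π and head for the left stand.

```bash
python3 -m crank '[[[0,0,0,0,0,0.96,0],[0,0,0,0,0,0.96,0],[0,0,0,0,0,0.96,0],[-0.42,0.9,0,0,0,0,0],[-0.42,0.9,0,0,0,0,0],[-0.42,0.9,0,0,0,0,0],[-0.42,0.9,0,0,0,0,0],[-0.42,0.9,0,0,0,0,0],[-0.42,0.9,0,0,0,0,0],[-0.42,0.9,0,0,0,0,0]]]'
```

```text
time_s: 1.1
eef_pos: [0.2885, -0.5043, 0.2197]
tcp_rot: [3.131, -0.007, 3.122]
ft_force: [0.2, -0.3, -0.8]
width: 0.15
```

```bash
for i in 1; do python3 -m crank '[[[-0.47,1,0,0,0,0.1,0],[-0.47,1,0,0,0,0,0],[-0.47,1,0,0,0,0,0],[-0.47,1,0,0,0,0,0],[-0.47,1,0,0,0,0,0],[-0.47,1,0,0,0,0,0],[-0.47,1,0,0,0,0,0],[-0.47,1,0,0,0,0,0],[-0.47,1,0,0,0,0,0],[-0.47,1,0,0,0,0,0]]]'; done
python3 -m crank '[[[-0.47,1,0,0,0,0,0],[-0.47,1,0,0,0,0,0],[-0.47,1,0,0,0,0,0],[-0.47,1,0,0,0,0,0],[-0.47,1,0,0,0,0,0],[-0.47,1,0,0,0,0,0],[-0.47,1,0,0,0,0,0],[-0.47,1,0,0,0,0,0],[-0.47,1,0,0,0,0,0],[-0.47,1,0,0,0,0,0]]]'
```

```text
time_s: 2.1
eef_pos: [0.3897, -0.2973, 0.2182]
tcp_rot: [3.127, -0.012, 3.108]
ft_force: [0.3, 0.3, -0.4]
width: 0.004
time_s: 3.1
eef_pos: [0.491, -0.0909, 0.2179]
tcp_rot: [3.125, -0.016, 3.108]
ft_force: [0.1, 0.0, 1.0]
width: 0.006
```

```bash
python3 -m crank '[[[-0.45,1,0.35,0.14,-0.13,-0.28,0],[-0.45,1,0.35,0,0,0,0],[-0.45,1,0.35,0,0,0,0],[-0.45,1,0.35,0,0,0,0],[-0.45,1,0.35,0,0,0,0],[-0.45,1,0.35,0,0,0,0],[-0.45,1,0.35,0,0,0,0],[-0.45,1,0.35,0,0,0,0],[-0.45,1,0.35,0,0,0,0],[-0.45,1,0.35,0,0,0,0]]]'
python3 -m crank '[[[-0.45,1,0.35,0,0,0,0],[-0.45,1,0.35,0,0,0,0],[-0.45,1,0.35,0,0,0,0],[-0.45,1,0.35,0,0,0,0],[-0.2,0.5,0.2,0,0,0,0],[0,0,0,0,0,0,0]]]'
```

```text
time_s: 4.1
eef_pos: [0.5842, 0.1195, 0.1437]
tcp_rot: [-3.14, -0.001, -3.14]
ft_force: [0.5, 0.3, -0.4]
width: 0.005
time_s: 4.7
eef_pos: [0.6279, 0.2207, 0.1056]
tcp_rot: [-3.139, -0.003, -3.138]
ft_force: [0.1, 0.3, -0.2]
width: 0.004
```

```bash
python3 -m crank '[[[-0.1,0,0.5,0,0,0,0],[0,0,0.5,0,0,0,0],[0,0,0.4,0,0,0,0],[0,0,0.2,0,0,0,0],[0,0,0.1,0,0,0,0],[0,0,0,0,0,0,0]]]'; python3 -m crank '[[[0,0,0.1,0,0,0,0],[0,0,0,0,0,0,0]]]'; python3 -m crank '[[[0,0,0.1,0,0,0,0],[0,0,0,0,0,0,0]]]'
```

```text
time_s: 5.3
eef_pos: [0.6289, 0.2179, 0.0688]
tcp_rot: [-3.138, -0.004, -3.14]
ft_force: [0.4, -0.3, -0.5]
width: 0.006
time_s: 5.5
eef_pos: [0.6292, 0.2179, 0.0677]
tcp_rot: [-3.139, -0.003, -3.14]
ft_force: [-1.5, 0.8, 1.9]
width: 0.006
time_s: 5.7
eef_pos: [0.6294, 0.218, 0.0667]
tcp_rot: [-3.139, -0.002, -3.14]
ft_force: [-1.3, 0.4, 3.5]
width: 0.001
```

Contact came at z ≈ 0.068, higher than the triangulated 0.062. I look before pressing further.

Run:
```python
from h import *
S=vision.snapshot("scene");T=vision.snapshot("top")
P=bot.sense()["eef_pos"]; print(P,bot.sense()["ft_force"],proj("scene",P),proj("top",P))
a=cv2.resize(S[225:325,360:460],None,fx=4,fy=4,interpolation=cv2.INTER_CUBIC); b=cv2.resize(T[160:260,175:275],None,fx=4,fy=4,interpolation=cv2.INTER_CUBIC)
cv2.imwrite("pics/c1.png",np.hstack([a,b]))
```

```text
[0.62939142 0.21794302 0.06678626] [-1.74879081 -0.9492727   3.09839032] [412.67414357 273.84772923] [222.86219349 206.71344172]
```

View pics/c1.png

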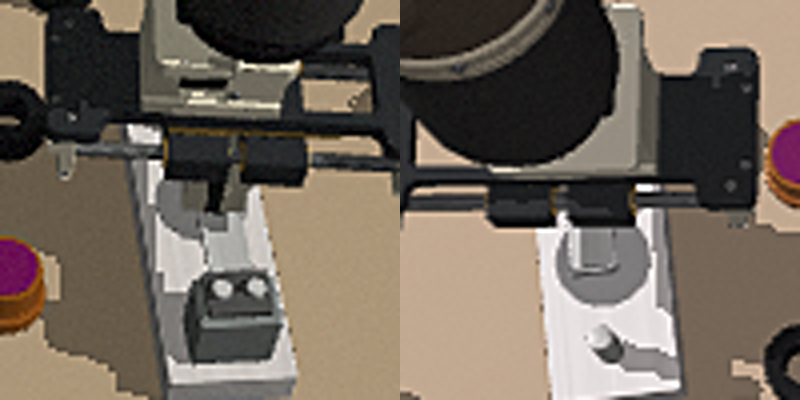

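The shut fingers sit over the left tongue at the rivet, clear of the root block and lip, so the stand is just about 6 mm taller than triangulated. I lift, shift 2.5 mm in +y to centre on the rivet, and press in small steps.

```bash
python3 -m crank '[[[0,0,-0.2,0,0,0,0],[0,0.12,0,0,0,0,0],[0,0,0.1,0,0,0,0],[0,0,0,0,0,0,0]]]'; python3 -m crank '[[[0,0,0.05,0,0,0,0],[0,0,0,0,0,0,0]]]';python3 -m crank '[[[0,0,0.05,0,0,0,0],[0,0,0,0,0,0,0]]]';python3 -m crank '[[[0,0,0.05,0,0,0,0],[0,0,0,0,0,0,0]]]'
```

```text
time_s: 6.2
eef_pos: [0.6298, 0.2209, 0.0687]
tcp_rot: [-3.14, -0.002, -3.14]
ft_force: [0.7, 0.0, 0.3]
width: 0.005
time_s: 6.4
eef_pos: [0.6298, 0.221, 0.0674]
tcp_rot: [-3.14, -0.002, -3.14]
ft_force: [-0.7, 0.1, 1.9]
width: 0.004
time_s: 6.6
eef_pos: [0.6297, 0.221, 0.0667]
tcp_rot: [-3.14, -0.002, -3.14]
ft_force: [-1.9, 0.2, 3.7]
width: 0.01
time_s: 6.8
eef_pos: [0.6297, 0.2209, 0.0662]
tcp_rot: [-3.14, -0.002, -3.14]
ft_force: [-1.6, -0.7, 4.5]
width: -0.004
```

```bash
python3 -m crank '[[[0,0,0.05,0,0,0,0],[0,0,0,0,0,0,0]]]'; python3 -m crank '[[[0,0,0.02,0,0,0,0],[0,0,0,0,0,0,0]]]'
```

```text
time_s: 7.0
eef_pos: [0.6297, 0.221, 0.0657]
tcp_rot: [-3.14, -0.001, -3.14]
ft_force: [-3.1, -0.6, 4.6]
width: 0.009
time_s: 7.2
eef_pos: [0.6297, 0.221, 0.0658]
tcp_rot: [-3.14, -0.001, -3.14]
ft_force: [-1.9, 0.2, 6.1]
width: 0.006
```

```bash
python3 -m crank '[[[0,0,0.03,0,0,0,0],[0,0,0,0,0,0,0],[0,0,0,0,0,0,0],[0,0,0,0,0,0,0],[0,0,0,0,0,0,0],[0,0,0,0,0,0,0]]]';python3 -m crank '[[[0,0,0,0,0,0,0],[0,0,0,0,0,0,0],[0,0,0,0,0,0,0],[0,0,0,0,0,0,0],[0,0,0,0,0,0,0],[0,0,0,0,0,0,0],[0,0,0,0,0,0,0]]]'
```

```text
time_s: 7.8
eef_pos: [0.6298, 0.221, 0.0662]
tcp_rot: [-3.14, -0.0, -3.139]
ft_force: [-2.3, 0.0, 4.6]
width: 0.005
time_s: 8.5
eef_pos: [0.6298, 0.221, 0.0662]
tcp_rot: [-3.14, -0.0, -3.139]
ft_force: [-1.6, -1.0, 4.1]
width: 0.005
```

```bash
python3 -m crank '[[[0,0,0.05,0,0,0,0],[0,0,0.05,0,0,0,0],[0,0,0.03,0,0,0,0]]]';python3 -m crank '[[[0,0,0.02,0,0,0,0],[0,0,0.02,0,0,0,0],[0,0,0.02,0,0,0,0]]]'
```

```text
time_s: 8.8
eef_pos: [0.6297, 0.221, 0.0642]
tcp_rot: [-3.14, -0.0, -3.139]
ft_force: [-3.4, 0.3, 7.3]
width: 0.003
time_s: 9.1
eef_pos: [0.6297, 0.2209, 0.0642]
tcp_rot: [-3.14, 0.0, -3.139]
ft_force: [-3.6, -0.8, 8.8]
width: 0.004
```

```bash
python3 -m crank '[[[0,0,-0.03,0,0,0,0],[0,0,0.01,0,0,0,0],[0,0,0.01,0,0,0,0]]]';python3 -m crank '[[[0,0,0.01,0,0,0,0],[0,0,0.01,0,0,0,0],[0,0,0.01,0,0,0,0]]]'
```

```text
time_s: 9.4
eef_pos: [0.6297, 0.221, 0.0653]
tcp_rot: [-3.14, 0.001, -3.138]
ft_force: [-3.0, -0.4, 5.5]
width: 0.005
time_s: 9.7
eef_pos: [0.6297, 0.221, 0.0653]
tcp_rot: [-3.14, 0.001, -3.138]
ft_force: [-3.3, 0.1, 5.7]
width: 0.001
```

```bash
python3 -m crank '[[[0,0,0.012,0,0,0,0],[0,0,0.012,0,0,0,0],[0,0,0.012,0,0,0,0],[0,0,0.012,0,0,0,0],[0,0,0.012,0,0,0,0],[0,0,0.012,0,0,0,0],[0,0,0.012,0,0,0,0],[0,0,0.012,0,0,0,0],[0,0,0.012,0,0,0,0],[0,0,0.012,0,0,0,0]]]';python3 -m crank '[[[0,0,-0.3,0,0,0,0],[0,0,-0.6,0,0,0,0],[0,0,-0.6,0,0,0,0],[-0.1,-0.6,-0.3,0,0,0,0],[-0.1,-1,0,0,0,0,0],[-0.1,-1,0,0,0,0,0],[-0.1,-1,0,0,0,0,0],[-0.1,-1,0,0,0,0,0],[-0.1,-1,0,0,0,0,0],[-0.1,-1,0,0,0,0,0]]]'; python3 -m crank '[[[-0.1,-1,0,0,0,0,0],[-0.1,-1,0,0,0,0,0],[-0.1,-1,0,0,0,0,0],[0,-0.6,0,0,0,0,0],[0,0,0,0,0,0,0]]]'
```

```text
time_s: 10.7
eef_pos: [0.6297, 0.2209, 0.0651]
tcp_rot: [-3.14, 0.002, -3.137]
ft_force: [-3.0, -0.4, 6.3]
width: 0.007
time_s: 11.7
eef_pos: [0.6441, 0.0786, 0.1038]
tcp_rot: [-3.141, 0.002, -3.137]
ft_force: [0.2, 0.4, 0.1]
width: 0.005
time_s: 12.2
eef_pos: [0.6478, -0.0066, 0.1031]
tcp_rot: [-3.141, -0.001, 3.139]
ft_force: [0.1, 0.4, 0.4]
width: 0.006
```

Left: 6.3 N at z 0.0651, contact at about 0.0686, so it gives about 3.5 mm (sound). Now the middle.

```bash
python3 -m crank '[[[-0.27,0.5,0.4,0,0,0,0],[0,0,0.5,0,0,0,0],[0,0,0.35,0,0,0,0],[0,0,0.1,0,0,0,0],[0,0,0,0,0,0,0]]]'; python3 -m crank '[[[0,0,0.1,0,0,0,0],[0,0,0,0,0,0,0]]]'; python3 -m crank '[[[0,0,0.1,0,0,0,0],[0,0,0,0,0,0,0]]]'
```

```text
time_s: 12.7
eef_pos: [0.6526, 0.0049, 0.0728]
tcp_rot: [-3.141, -0.002, 3.14]
ft_force: [-0.2, 0.2, -0.2]
width: 0.008
time_s: 12.9
eef_pos: [0.6525, 0.0054, 0.0705]
tcp_rot: [-3.141, -0.002, 3.14]
ft_force: [0.1, 0.8, 0.0]
width: 0.005
time_s: 13.1
eef_pos: [0.6527, 0.0056, 0.0688]
tcp_rot: [-3.141, -0.002, 3.141]
ft_force: [-0.7, -0.1, -0.2]
width: 0.006
```

```bash
python3 -m crank '[[[0,-0.1,0.07,0,0,0,0],[0,0,0,0,0,0,0]]]'; python3 -m crank '[[[0,0,0.07,0,0,0,0],[0,0,0,0,0,0,0]]]'; python3 -m crank '[[[0,0,0.07,0,0,0,0],[0,0,0,0,0,0,0]]]'; python3 -m crank '[[[0,0,0.07,0,0,0,0],[0,0,0,0,0,0,0]]]'
```

```text
time_s: 13.3
eef_pos: [0.6529, 0.0034, 0.0677]
tcp_rot: [-3.141, -0.001, 3.141]
ft_force: [-0.2, -0.4, -0.3]
width: 0.003
time_s: 13.5
eef_pos: [0.653, 0.0033, 0.0663]
tcp_rot: [-3.141, -0.001, 3.141]
ft_force: [0.2, -0.1, 0.4]
width: 0.002
time_s: 13.7
eef_pos: [0.6532, 0.0032, 0.065]
tcp_rot: [-3.141, -0.0, 3.14]
ft_force: [0.5, 0.3, 1.8]
width: 0.008
time_s: 13.9
eef_pos: [0.6532, 0.0032, 0.0637]
tcp_rot: [-3.141, -0.0, 3.141]
ft_force: [-0.6, -0.0, 2.0]
width: 0.008
```

```bash
python3 -m crank '[[[0,0,0.07,0,0,0,0],[0,0,0.01,0,0,0,0]]]'; python3 -m crank '[[[0,0,0.07,0,0,0,0],[0,0,0.01,0,0,0,0]]]'
```

```text
time_s: 14.1
eef_pos: [0.6532, 0.0032, 0.0623]
tcp_rot: [-3.141, -0.0, 3.141]
ft_force: [-0.8, -0.8, 2.5]
width: 0.007
time_s: 14.3
eef_pos: [0.6532, 0.0032, 0.0609]
tcp_rot: [-3.141, 0.0, 3.141]
ft_force: [-1.8, -0.1, 4.0]
width: 0.007
```

```bash
python3 -m crank '[[[0,0,0.07,0,0,0,0],[0,0,0.01,0,0,0,0]]]'; python3 -m crank '[[[0,0,0.07,0,0,0,0],[0,0,0.01,0,0,0,0]]]'; python3 -m crank '[[[0,0,0.04,0,0,0,0],[0,0,0.01,0,0,0,0]]]'
```

```text
time_s: 14.5
eef_pos: [0.6533, 0.0032, 0.0595]
tcp_rot: [-3.141, 0.0, 3.141]
ft_force: [-0.7, 0.3, 3.6]
width: 0.004
time_s: 14.7
eef_pos: [0.6534, 0.0032, 0.0581]
tcp_rot: [-3.141, 0.001, 3.141]
ft_force: [-2.5, -0.3, 5.4]
width: 0.004
time_s: 14.9
eef_pos: [0.6534, 0.0032, 0.0574]
tcp_rot: [-3.141, 0.001, 3.141]
ft_force: [-1.9, 0.1, 5.1]
width: 0.001
```

```bash
python3 -m crank '[[[0,0,0.06,0,0,0,0],[0,0,0.01,0,0,0,0],[0,0,0.01,0,0,0,0],[0,0,0.01,0,0,0,0]]]'; python3 -m crank '[[[0,0,0.012,0,0,0,0],[0,0,0.012,0,0,0,0],[0,0,0.012,0,0,0,0]]]'
```

```text
time_s: 15.3
eef_pos: [0.6535, 0.0032, 0.0564]
tcp_rot: [-3.141, 0.001, 3.141]
ft_force: [-2.7, -0.1, 6.1]
width: 0.007
time_s: 15.6
eef_pos: [0.6535, 0.0032, 0.0563]
tcp_rot: [-3.141, 0.002, -3.142]
ft_force: [-2.5, -0.2, 6.4]
width: 0.006
```

```bash
python3 -m crank '[[[0,0,0.01,0,0,0,0],[0,0,0.01,0,0,0,0],[0,0,0.01,0,0,0,0],[0,0,0.01,0,0,0,0],[0,0,0.01,0,0,0,0],[0,0,0.01,0,0,0,0],[0,0,0.01,0,0,0,0],[0,0,0.01,0,0,0,0],[0,0,0.01,0,0,0,0],[0,0,0.01,0,0,0,0]]]';python3 -m crank '[[[0,0,-0.3,0,0,0,0],[0,0,-0.6,0,0,0,0],[0,0,-0.7,0,0,0,0],[0.06,-0.6,-0.6,0,0,0,0],[0.06,-1,0,0,0,0,0],[0.06,-1,0,0,0,0,0],[0.06,-1,0,0,0,0,0],[0.06,-1,0,0,0,0,0],[0.06,-1,0,0,0,0,0],[0.06,-1,0,0,0,0,0]]]'; python3 -m crank '[[[0.06,-1,0,0,0,0,0],[0.06,-1,0,0,0,0,0],[0.06,-1,0,0,0,0,0],[0,-0.8,0,0,0,0,0],[0,0,0,0,0,0,0]]]'
```

```text
time_s: 16.6
eef_pos: [0.6535, 0.0032, 0.0566]
tcp_rot: [-3.14, 0.003, -3.141]
ft_force: [-1.9, 0.4, 6.3]
width: 0.001
time_s: 17.6
eef_pos: [0.6468, -0.1346, 0.1114]
tcp_rot: [-3.141, 0.01, -3.137]
ft_force: [0.6, -0.3, 0.4]
width: 0.009
time_s: 18.1
eef_pos: [0.6425, -0.2197, 0.1168]
tcp_rot: [-3.141, 0.014, -3.141]
ft_force: [-0.8, -0.4, -0.5]
width: 0.003
```

Middle: about 6.3 N at z 0.0565, contact at about 0.066, so it gives about 9.5–10 mm (soft). Now the right one.

```bash
python3 -m crank '[[[0.05,-0.3,0.6,0,0.12,0,0],[0,0,0.6,0,0,0,0],[0,0,0.6,0,0,0,0],[0,0,0.2,0,0,0,0],[0,0,0,0,0,0,0]]]'; python3 -m crank '[[[0,0,0.1,0,0,0,0],[0,0,0,0,0,0,0]]]'
```

```text
time_s: 18.6
eef_pos: [0.641, -0.2251, 0.0726]
tcp_rot: [-3.141, -0.003, -3.141]
ft_force: [0.1, -2.0, -0.5]
width: 0.006
time_s: 18.8
eef_pos: [0.6411, -0.2243, 0.0701]
tcp_rot: [-3.141, -0.004, -3.139]
ft_force: [-0.6, 0.3, 0.5]
width: 0.004
```

```bash
python3 -m crank '[[[0,-0.06,0.07,0,0,0,0],[0,0,0,0,0,0,0]]]'; python3 -m crank '[[[0,0,0.05,0,0,0,0],[0,0,0,0,0,0,0]]]'; python3 -m crank '[[[0,0,0.05,0,0,0,0],[0,0,0,0,0,0,0]]]'; python3 -m crank '[[[0,0,0.05,0,0,0,0],[0,0,0,0,0,0,0]]]'
```

```text
time_s: 19.0
eef_pos: [0.6416, -0.2254, 0.0693]
tcp_rot: [-3.141, -0.003, -3.139]
ft_force: [0.1, 0.2, 0.5]
width: 0.005
time_s: 19.2
eef_pos: [0.6419, -0.2254, 0.0688]
tcp_rot: [-3.141, -0.002, -3.139]
ft_force: [0.4, 0.0, -0.3]
width: 0.003
time_s: 19.4
eef_pos: [0.642, -0.2255, 0.0681]
tcp_rot: [-3.141, -0.001, -3.139]
ft_force: [-0.1, -0.1, -0.4]
width: 0.005
time_s: 19.6
eef_pos: [0.6421, -0.2256, 0.0671]
tcp_rot: [-3.141, -0.001, -3.139]
ft_force: [-0.2, -0.1, -0.2]
width: 0.003
```

```bash
python3 -m crank '[[[0,0,0.06,0,0,0,0],[0,0,0,0,0,0,0]]]'; python3 -m crank '[[[0,0,0.06,0,0,0,0],[0,0,0,0,0,0,0]]]'; python3 -m crank '[[[0,0,0.06,0,0,0,0],[0,0,0,0,0,0,0]]]'
```

```text
time_s: 19.8
eef_pos: [0.6421, -0.2257, 0.0662]
tcp_rot: [-3.141, -0.001, -3.139]
ft_force: [-1.1, 0.5, 1.9]
width: 0.003
time_s: 20.0
eef_pos: [0.6421, -0.2257, 0.0653]
tcp_rot: [-3.141, -0.0, -3.139]
ft_force: [-0.7, 1.3, 2.7]
width: 0.009
time_s: 20.2
eef_pos: [0.6421, -0.2257, 0.0645]
tcp_rot: [-3.141, -0.0, -3.138]
ft_force: [-0.7, 1.5, 4.5]
width: 0.003
```

```bash
python3 -m crank '[[[0,0,0.05,0,0,0,0],[0,0,0.01,0,0,0,0],[0,0,0.01,0,0,0,0]]]'; python3 -m crank '[[[0,0,0.03,0,0,0,0],[0,0,0.012,0,0,0,0],[0,0,0.012,0,0,0,0]]]'
```

```text
time_s: 20.5
eef_pos: [0.642, -0.2257, 0.0637]
tcp_rot: [-3.14, -0.0, -3.138]
ft_force: [-2.2, 1.8, 4.5]
width: 0.001
time_s: 20.8
eef_pos: [0.6421, -0.2257, 0.0633]
tcp_rot: [-3.14, 0.0, -3.138]
ft_force: [-2.0, 1.2, 5.8]
width: 0.01
```

```bash
python3 -m crank '[[[0,0,0.013,0,0,0,0],[0,0,0.012,0,0,0,0],[0,0,0.012,0,0,0,0],[0,0,0.012,0,0,0,0],[0,0,0.012,0,0,0,0],[0,0,0.012,0,0,0,0],[0,0,0.012,0,0,0,0],[0,0,0.012,0,0,0,0],[0,0,0.012,0,0,0,0],[0,0,0.012,0,0,0,0]]]';python3 -m crank '[[[0,0,-0.3,0,0,0,0],[0,0,-0.7,0,0,0,0],[0,0,-1,0,0,0,0],[0.3,0.5,-1,0,0,0,0],[0.55,1,-0.5,0,0,0,0],[0.55,1,0,0,0,0,0],[0.55,1,0,0,0,0,0],[0.55,1,0,0,0,0,0],[0.55,1,0,0,0,0,0],[0.55,1,0,0,0,0,0]]]'; python3 -m crank '[[[0.55,1,0,0,0,0,0],[0.55,1,0,0,0,0,0],[0.55,1,0,0,0,0,0],[0.55,1,0,0,0,0,0.9],[0.55,1,0,0,0,0,0.9],[0.55,1,0,0,0,0,0.9],[0.55,1,0,0,0,0,0.9],[0.55,0.8,0,0,0,0,0.9],[0.5,0.7,0,0,0,0,0.9],[0,0,0,0,0,0,0.9]]]'
```

```text
time_s: 21.8
eef_pos: [0.642, -0.2257, 0.0634]
tcp_rot: [-3.14, 0.001, -3.137]
ft_force: [-2.2, 2.1, 6.0]
width: 0.004
time_s: 22.8
eef_pos: [0.5699, -0.0941, 0.1414]
tcp_rot: [-3.14, 0.006, -3.142]
ft_force: [0.7, 1.3, -0.4]
width: 0.004
time_s: 23.8
eef_pos: [0.4688, 0.0849, 0.1492]
tcp_rot: [3.139, 0.016, -3.14]
ft_force: [0.3, -0.0, 0.3]
width: 0.58
```

Right: 6.0 N at z 0.0634, contact at about 0.067, so about 3.6 mm (sound). The middle tongue is the soft one, so I go for the collar.

```bash
python3 -m crank '[[[0.6,0.9,0.4,0,0.13,0,0.9],[0.6,0.9,0.6,0,0,0,0.9],[0.6,0.9,0.9,0,0,0,0.9],[0,0,0.9,0,0,0,0.9],[0,0,0.9,0,0,0,0.9],[0,0,0.9,0,0,0,0.9],[0,0,0,0,0,0,0.9]]]'
python3 - <<'E'
from h import *
P=bot.sense()["eef_pos"]; im=vision.snapshot("scene"); print(P,proj("scene",P),proj("scene",[P[0],P[1],.012]))
cv2.imwrite("pics/g1.png",cv2.resize(im[160:260,310:440],None,fx=5,fy=5,interpolation=cv2.INTER_CUBIC))
E
```

```text
time_s: 24.5
eef_pos: [0.4364, 0.1423, 0.0599]
tcp_rot: [3.133, 0.008, -3.138]
ft_force: [-0.2, 0.3, 0.1]
width: 0.903
[0.43644098 0.14228374 0.05989178] [377.5028803  207.22202101] [375.93358253 219.97688177]
```

View pics/g1.png

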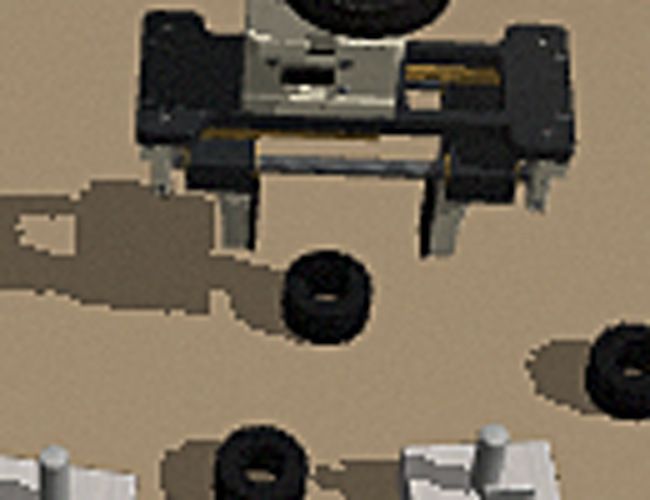

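The fingers straddle the collar (crop (327,297)) with clearance both sides. I nudge 4 mm in −x and 2 mm in −y, then descend and grip.

```bash
python3 -m crank '[[[0.22,-0.1,0.4,0.07,0.07,0,0.9],[0,0,0.8,0,0,0,0.9],[0,0,0.8,0,0,0,0.9],[0,0,0.4,0,0,0,0.9],[0,0,0,0,0,0,0.9]]]'
```

```text
time_s: 25.05
eef_pos: [0.4357, 0.1418, 0.0152]
tcp_rot: [3.138, 0.006, -3.139]
ft_force: [0.3, 0.4, 0.1]
width: 0.897
```

```bash
python3 -m crank '[[[0.2,-0.1,0.15,0,0.05,0,0.9],[0.08,0,0.2,0,0,0,0.9],[0,0,0.1,0,0,0,0.9],[0,0,0,0,0,0,0.9]]]'; python3 -m crank '[[[0,0,0,0,0,0,0.1],[0,0,0,0,0,0,0.1],[0,0,0,0,0,0,0.1],[0,0,0,0,0,0,0.1],[0,0,0,0,0,0,0.1],[0,0,0,0,0,0,0.1],[0,0,0,0,0,0,0.1]]]'
```

```text
time_s: 25.45
eef_pos: [0.4306, 0.1403, 0.0073]
tcp_rot: [3.136, 0.001, -3.138]
ft_force: [0.1, 0.0, 0.1]
width: 0.9
time_s: 26.15
eef_pos: [0.4311, 0.1408, 0.008]
tcp_rot: [3.135, 0.003, -3.138]
ft_force: [-0.6, 0.7, 0.2]
width: 0.496
```

Width reads 43.6 mm, matching the 44 mm collar. I lift and carry it towards the middle peg.

```bash
python3 -m crank '[[[0,0,-0.5,0,0,0,0.1],[0,0,-1,0,0,0,0.1],[0,0,-1,0,0,0,0.1],[0,0,-1,0,0,0,0.1],[0,0,-1,0,0,0,0.1],[-0.6,-0.5,-0.5,0.05,0,0,0.1],[-0.9,-0.75,0,0,0,0,0.1],[-0.9,-0.75,0,0,0,0,0.1],[-0.9,-0.75,0,0,0,0,0.1],[-0.9,-0.75,0,0,0,0,0.1]]]';  python3 -m crank '[[[-0.9,-0.75,0,0,0,0,0.1],[-0.9,-0.75,0,0,0,0,0.1],[-0.5,-0.4,0,0,0,0,0.1],[0,0,0,0,0,0,0.1]]]'
python3 - <<'E'
from h import *
S=cv2.imread("pics/scene0.png");T=cv2.imread("pics/top0.png")
for n,px in(("scene",(321-.3,251.)),("top",(319.3,231.7))):
    print(n,[np.round(onz(n,px,z),4) for z in(.059,.061,.063)])
# rivet-based: peg = rivet -80mm along stand axis
P=bot.sense()["eef_pos"]; im=vision.snapshot("scene"); print(P,proj("scene",P))
a=cv2.resize(im[210:310,270:370],None,fx=4,fy=4,interpolation=cv2.INTER_CUBIC)
b=cv2.resize(S[240:270,305:335],(400,400),interpolation=cv2.INTER_NEAREST); 
cv2.imwrite("pics/p1.png",np.hstack([a,b]))
c=T[220:250,305:335]; cv2.imwrite("pics/p1b.png",c)
E
```

```text
time_s: 27.15
eef_pos: [0.5161, 0.0689, 0.1199]
tcp_rot: [3.14, 0.006, -3.133]
ft_force: [0.3, 0.2, -0.2]
width: 0.492
time_s: 27.55
eef_pos: [0.5653, 0.0277, 0.1227]
tcp_rot: [3.14, 0.007, -3.136]
ft_force: [-0.3, 0.4, -0.2]
width: 0.491
scene [array([0.5754, 0.0149, 0.059 ]), array([0.5768, 0.015 , 0.061 ]), array([0.5783, 0.0151, 0.063 ])]
top [array([0.5751, 0.0157, 0.059 ]), array([0.5746, 0.0157, 0.061 ]), array([0.5741, 0.0157, 0.063 ])]
[0.56529131 0.02768258 0.12271368] [326.6746294  230.10311286]
```

View pics/p1.png

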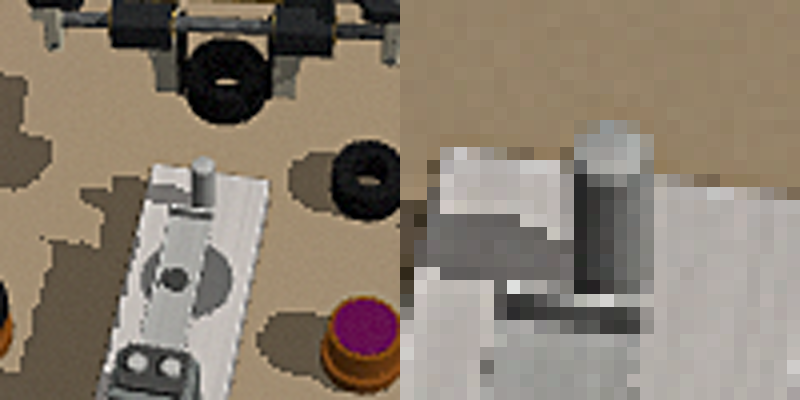

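The collar hangs level in the fingers at crop (227,81). The peg-top disc at scene (320.5,250.9) gives a peg at (0.5757, 0.0153), and both views agree to about 1.5 mm. I align over it.

```bash
python3 -m crank '[[[-0.5,-0.6,0.5,0,0.05,0,0.1],[0,0,0.6,0,0,0,0.1],[0,0,0.4,0,0,0,0.1],[0,0,0,0,0,0,0.1]]]'
python3 - <<'E'
from h import *
P=bot.sense()["eef_pos"]; im=vision.snapshot("scene"); t=vision.snapshot("top")
print(P,"collar mid if dx=0",proj("scene",P+[0,0,.004]),proj("scene",P+[0.022,0,-.008]),"rest ref bottom",proj("scene",[.432+.022,.14,0]))
cv2.imwrite("pics/p2.png",cv2.resize(im[220:280,290:350],(600,600),interpolation=cv2.INTER_CUBIC))
E
```

```text
time_s: 28.0
eef_pos: [0.5724, 0.0178, 0.0924]
tcp_rot: [3.139, 0.0, -3.135]
ft_force: [0.4, -0.2, -0.5]
width: 0.496
[0.57242405 0.01783782 0.0924153 ] collar mid if dx=0 [321.99123506 239.898232  ] [321.32850741 251.18337402] rest ref bottom [374.60360293 228.44119566]
```

View pics/p2.png

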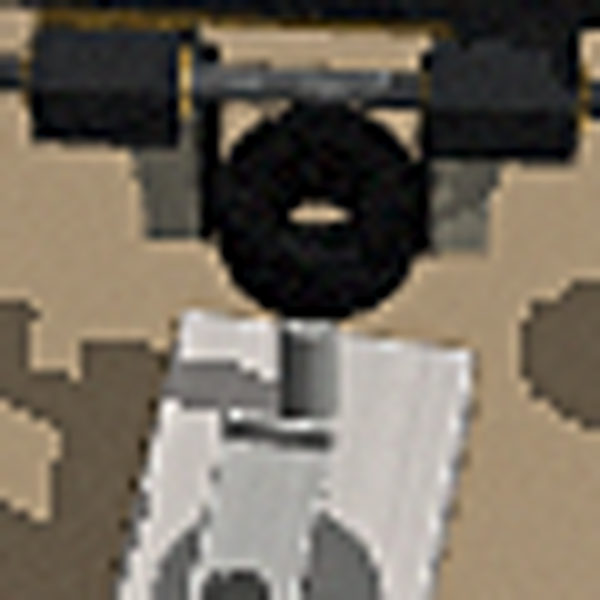

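The collar is just above and slightly short of the peg. Its bottom edge at row 251.6 against 251.2 predicted, and its middle at column 321.4 against 322.0, put it within about 1 mm of the TCP. I fine-align and lower.

```bash
python3 -m crank '[[[-0.13,-0.1,0.3,0,0,0,0.1],[0,0,0.3,0,0,0,0.1],[0,0,0,0,0,0,0.1]]]'; python3 -m crank '[[[0,0,0.2,0,0,0,0.1],[0,0,0,0,0,0,0.1]]]'
```

```text
time_s: 28.4
eef_pos: [0.5763, 0.0169, 0.0818]
tcp_rot: [3.138, 0.004, -3.133]
ft_force: [-0.6, -0.6, -0.7]
width: 0.492
time_s: 28.6
eef_pos: [0.5763, 0.0169, 0.0774]
tcp_rot: [3.138, 0.004, -3.133]
ft_force: [-0.0, 0.2, -0.8]
width: 0.496
```

```bash
python3 -m crank '[[[0.08,-0.05,0.15,0,0.03,0,0.1],[0,0,0.15,0,0,0,0.1],[0,0,0,0,0,0,0.1]]]'; python3 -m crank '[[[0,0,0.15,0,0,0,0.1],[0,0,0.15,0,0,0,0.1],[0,0,0,0,0,0,0.1]]]'
```

```text
time_s: 28.9
eef_pos: [0.5747, 0.0157, 0.071]
tcp_rot: [3.138, 0.0, -3.133]
ft_force: [-0.0, -0.8, 0.1]
width: 0.496
time_s: 29.2
eef_pos: [0.5747, 0.0157, 0.0645]
tcp_rot: [3.138, 0.0, -3.133]
ft_force: [-0.2, -0.5, -0.1]
width: 0.491
```

```bash
python3 -m crank '[[[0,0,0.25,0,0,0,0.1],[0,0,0.25,0,0,0,0.1],[0,0,0,0,0,0,0.1]]]'; python3 -m crank '[[[0,0,0.3,0,0,0,0.1],[0,0,0.3,0,0,0,0.1],[0,0,0.2,0,0,0,0.1],[0,0,0,0,0,0,0.1]]]'
```

```text
time_s: 29.5
eef_pos: [0.5748, 0.0158, 0.0536]
tcp_rot: [3.138, 0.0, -3.133]
ft_force: [0.2, -0.7, -0.1]
width: 0.498
time_s: 29.9
eef_pos: [0.5746, 0.0158, 0.0358]
tcp_rot: [3.138, -0.0, -3.133]
ft_force: [-0.8, -0.4, -0.8]
width: 0.492
```

```bash
python3 -m crank '[[[0,0,0.15,0,0,0,0.1],[0,0,0.1,0,0,0,0.1],[0,0,0,0,0,0,0.1]]]'; python3 -m crank '[[[0,0,0.08,0,0,0,0.1],[0,0,0,0,0,0,0.1]]]'; python3 -m crank '[[[0,0,0.05,0,0,0,0.1],[0,0,0,0,0,0,0.1]]]'
```

```text
time_s: 30.2
eef_pos: [0.5747, 0.0158, 0.0304]
tcp_rot: [3.138, -0.0, -3.133]
ft_force: [0.2, 0.2, -0.8]
width: 0.488
time_s: 30.4
eef_pos: [0.5751, 0.0159, 0.0296]
tcp_rot: [3.138, 0.001, -3.133]
ft_force: [0.3, -1.0, -1.1]
width: 0.501
time_s: 30.6
eef_pos: [0.5754, 0.016, 0.0296]
tcp_rot: [3.138, 0.002, -3.132]
ft_force: [0.4, -0.4, -0.3]
width: 0.494
```

```bash
python3 -m crank '[[[0,0,0.08,0,0,0,0.1],[0,0,0,0,0,0,0.1]]]'; python3 -m crank '[[[0,0,0.08,0,0,0,0.1],[0,0,0.02,0,0,0,0.1]]]'
```

```text
time_s: 30.8
eef_pos: [0.5758, 0.0161, 0.0296]
tcp_rot: [3.138, 0.003, -3.132]
ft_force: [-0.1, 0.5, -0.8]
width: 0.492
time_s: 31.0
eef_pos: [0.5762, 0.0161, 0.0294]
tcp_rot: [3.138, 0.004, -3.131]
ft_force: [-2.2, 0.7, 3.4]
width: 0.494
```

Contact of 3.4 N at z 0.0294 (0.029 expected), so it is seated. I release and back off upwards.

```bash
python3 -m crank '[[[0,0,0,0,0,0,0.7],[0,0,0,0,0,0,0.7],[0,0,0,0,0,0,0.7],[0,0,0,0,0,0,0.7],[0,0,-0.3,0,0,0,0.7],[0,0,-0.8,0,0,0,0.7],[0,0,-1,0,0,0,0.7],[0,0,-1,0,0,0,0.7],[0,0,-1,0,0,0,0.7],[0,0,-1,0,0,0,0.7]]]'; python3 -m crank '[[[1,0,-0.5,0,0,0,0.7],[1,0,-0.5,0,0,0,0.7],[1,0,-0.5,0,0,0,0.7],[1,0,-0.5,0,0,0,0.7],[1,0,0,0,0,0,0.7],[1,0,0,0,0,0,0.7],[0,0,0,0,0,0,0.7]]]'
python3 - <<'E'
from h import *
im=vision.snapshot("scene"); t=vision.snapshot("top")
p=proj("scene",[.5757,.0153,.033]);print(p,proj("top",[.5757,.0153,.033]))
a=cv2.resize(im[225:325,190:290+40],(560,400)); b=cv2.resize(im[230:290,290:350],(400,400),interpolation=cv2.INTER_CUBIC)
im2=cv2.resize(im[190:330,180:450],(772,400)); cv2.imwrite("pics/f1.png",np.vstack([im2[:, :772], np.hstack([cv2.resize(b,(200,200)),cv2.resize(t[165:265,195:395],(400,200)),np.zeros((200,172,3),np.uint8)])]))
E
```

```text
time_s: 32.0
eef_pos: [0.5737, 0.015, 0.1319]
tcp_rot: [3.14, -0.003, -3.132]
ft_force: [0.4, -0.8, -0.1]
width: 0.699
time_s: 32.7
eef_pos: [0.4517, 0.0137, 0.1793]
tcp_rot: [3.138, 0.006, -3.132]
ft_force: [0.8, -0.0, -0.3]
width: 0.702
[320.9839925  257.84139267] [319.33563189 234.22774127]
```

View pics/f1.png

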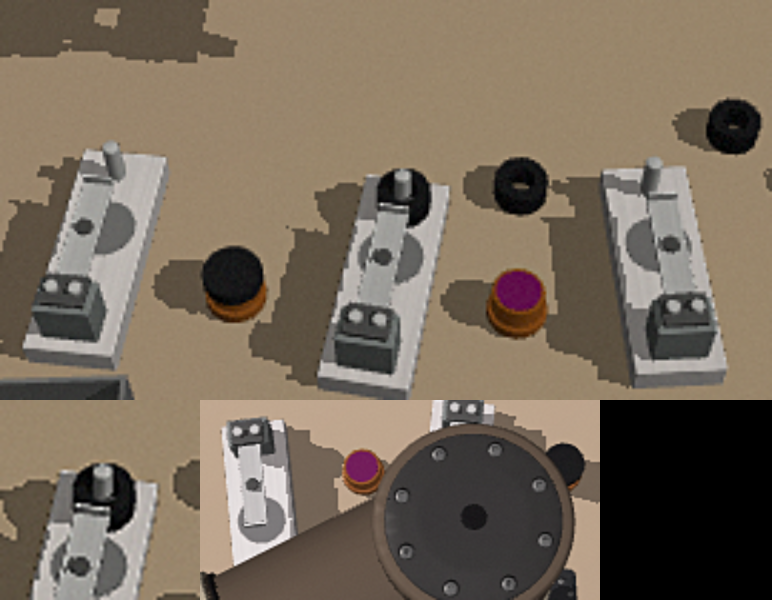

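The collar sits flat around the middle peg at (403,197), with the peg standing through it. The tongues are back up, the jars and other rings have not moved, and the arm is clear. I hand in.

```bash
python3 -c "
from rig import finish_job
print(finish_job())"
```

```text
the job is handed in; nothing more can be done
None
```

The middle tongue is the soft one. The black collar that started nearest the robot is now over the middle stand's peg, flat on the base and released. I pressed the tongues from left to right and handed the job in at about 33 s.

| Tongue | Force while held | How far it gave | Result |
|---|---|---|---|
| Left | about 6 N | about 3.4 mm | sound |
| Middle | about 6.3 N | about 9.6 mm | soft |
| Right | about 6 N | about 3.6 mm | sound |

- **Final check:** the collar went down to the expected height (tool at z 0.0294 m, 0.029 expected) and met the base with about 3 N. The last scene picture shows the peg standing through it, the two jars in view and the spare rings near the stands not moved, and the arm clear. That picture did not cover the bottle, the spatula or the outer jars.
- **Left tongue pressed twice:** the first contact was about 2.5 mm off the rivet's centre and stopped at 3.5 N, so I lifted and re-centred. On the second press the force briefly reached 8.8 N before I eased it back to 6 N. That was the highest reading, below the 12 N limit.
- **Disagreements:** the left rivet was about 7 mm higher than the pictures had suggested, and the middle and right about 5 mm, so I took the contact heights from the force readings. The arm hid the middle stand in the last top view, so the seating was checked only in the scene view.

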